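Pump the slack glue clamp closed on its box and keep it squeezed

ROBOT

A 6-joint arm with a two-finger parallel gripper is mounted at the origin on the work surface. World frame = base frame: x ahead of the robot, y to its left, z up, the work surface at z = 0. Lengths are in m, angles in degrees, forces in N, time in s.
With the tool pointing down it reaches from about 0.3 to 0.75 m from the base axis. Payload 8.5 kg.
Tool frame: the origin (TCP) lies at the very end of the fingers, on their centre line; the grasp point (between the pads) lies 19 mm behind it (env.hold_point_z is the distance from the TCP to the grasp point, in m); z points along the fingers, y is the line along which they close (so a half turn about z gives the same grasp; the last joint's range is limited). The gripper opens to 85 mm and grips with 20 to 120 N. Pads are 22 mm wide; open, the fingers measure 114 mm over their backs; the gripper's body (76 mm by 85 mm) begins 54 mm behind the grasp point. The pads swing forward as they close: fully open they stand 13 mm farther back than shut.
Start: joints at [58.539, 21.807, 74.336, -0, 83.858, -12.336], TCP at [0.18, 0.52, 0.231] pointing down, gripper open.
Joint ranges: [-178.18, 178.18], [-50.72, 133.34], [12.68, 142.11], [-81.47, 261.47], [9.98, 163.14], [-165.26, 165.26]. Speed limits (degrees/s): [136.94, 136.94, 180, 180, 180, 180].

INTERFACE

Orientations are given as a 3x3 rotation matrix whose columns are the frame's x, y, z axes.
In Python, from rig import env, optics gives the robot as it stands.
- The arm moves only by the shell command python3 -m jog 'ROWS' [OPENING] [FORCE]. ROWS is JSON, a list of rows, each an object with "linear": the shift along the tool's x, y, z in units of 40 mm (1.0 is 40 mm), a list of three; "roll": the turn about the tool's z in units of 5 degrees (1.0 is 5 degrees). A call has 1 to 12 rows; each row shifts and turns the commanded pose from where the row before left it, along the tool's axes as they then stand; what a row does not reach is not made up. A row lasts 1/12 s, in which the tool goes at most 41.7 mm and 7.16 degrees, less where a joint would pass 70% of its speed; a pose out of reach is approached as far as the arm can. A call is refused whole if a number of a shift passes 1 or a number of a turn 1, either way. A call with a gripper value outside its range is refused whole. OPENING is the opening, from -1 (shut) to 1 (fully open), set as the call begins (- or left out, the last holds). The fingers move at their own pace and stop on an object; FORCE is the grip in N (left out, the last holds). Time passes only in rows, so rows that do not move let the fingers close. It gives the time, the measured TCP pose, the force, the opening and the grip force at its end, in the units of the state.
- env.observe(): the state, without advancing time (a new reading comes with each control period).
- optics.get_image(name): name is "scene" or "top"; returns the picture (420x560x3 uint8, red, green, blue); there is no depth.
- optics.calibration(name): a dict with "fov_y" (degrees; the focal length in pixels is half the picture's height over the tangent of half this angle, whatever the lens; pixels are square), "cx", "cy" (the principal point, pixels), "T" (4x4, takes a point from camera to world coordinates). Camera axes: x right, y down, z forward; pixel columns grow to the right and rows downward; lengths in m; the calibration is good to about 2 mm. A picture is of the moment at which its call begins. calibration takes no time and is no camera call.
- env.close_job(): hands the job in; it is judged then, once.
The state is a dict: "time_s": time; "q": joint angles; "qvel": joint speeds; "joint_efforts": joint torques, N m; "position": TCP position; "tool_rot": TCP orientation; "ft_force": force on the tool from outside, world axes, zero at the start; "wrist_torque": the same for the moment, N m; "grip_width": finger opening in m; "gripper_force": force on a finger pad.
Only numpy, scipy, OpenCV 4.12 (cv2) and the standard library are available. Lean on these libraries where they do the work, as an engineer would, in place of code of your own. Each camera call takes 0.05 s, during which the arm holds its last target. There are 200 camera calls.

TASK

Two little wooden boxes are being glued up on the tray, each with a one-hand bar clamp across it: one clamp is already tight, on the other the jaw is still open and the box's end panel stands proud. Pump the trigger of the slack clamp, squeezing it right in and letting it out, until its jaw has pushed the panel fully home; then give one more squeeze to snug it up and finish still holding that squeeze, clamp and box standing upright on the tray. Do not crush the thin box by pumping on, and leave the tight clamp and its box, the cups and the canister as they are.

Things in the scene. Friction and masses are not known exactly. Their poses are not given: they have to be found in the camera images.
- clamp_1: one-hand bar clamp across box_1, 0.56 kg, loose, standing on its two jaws' feet, pistol grip up. Origin: foot level, in the pad face of the body jaw. x along the bar from grip to end jaw, z up. In mm: grip x -56 to -30, 26 wide, z 98 to 165; trigger in front of it (+x), 22 wide, z 107 to 149; bar z 64 to 84, tail to x -145; nothing else above z 104.
- box_1: small open pale-wood box, carcass 80 long (x), 56 wide, 46 high, walls 6 thick, loose on the tray. Origin: underside, middle of the carcass; the +x end is closed by the darker end panel. Its clamp lies along x, grip on the -x side.
- panel_1 (a joint): end panel (8 thick, 56 wide, 46 high) of box_1 sliding on its dowels along the box's x: m by which it stands proud of the carcass; 0 = fully home, joint closed. Proud at the start: 4 to 7 mm on the slack one (its jaw 5 to 20 mm clear of it), 0 on the tight one. It slides with about 3 N.
- trigger_1 (a joint): trigger of clamp_1, rad: 0 = let out (return spring, 3 to 4 N at the finger part), 0.30 = fully squeezed to the grip; pivot by the bar, 64 mm above the feet. Each full squeeze draws the bar in by one 3 mm tooth and a catch keeps it. To take the next tooth it must come out below 0.05 and go in beyond 0.28, or until it stops on the load; 20 to 40 N of grip is ample.
- bar_1 (a joint): bar of clamp_1 with the end jaw on it: m by which it has been drawn in (towards the grip) from an arbitrary zero.
- pad_1: rubber pad of the end jaw of clamp_1, 14 thick, 34 wide, 40 high; origin in the middle of its face at foot level. It is springy, 6 N per mm of squash, so one full squeeze on a closed joint adds about 15 N.
- face_1 (a point): centre of the face of the end jaw's rubber pad of clamp_1 (the pad is 34 wide, 40 high, its face looks back along the bar to the box's panel).
- grip_1 (a point): point of clamp_1 to put between the fingers, closing along the bar: midway between the back of the grip and the front of the let-out trigger's tip, 130 mm above the feet. Over both: 64 mm let out, 40 mm squeezed. Evenly closing fingers slide the clamp up to 12 mm along +x, harmless; then the trigger needs the fingers open to 85 mm, or moved 5 to 10 mm along +x, to come right out.
- clamp_2: one-hand bar clamp across box_2, 0.56 kg, loose, standing on its two jaws' feet, pistol grip up. Origin: foot level, in the pad face of the body jaw. x along the bar from grip to end jaw, z up. In mm: grip x -56 to -30, 26 wide, z 98 to 165; trigger in front of it (+x), 22 wide, z 107 to 149; bar z 64 to 84, tail to x -145; nothing else above z 104.
- box_2: small open pale-wood box, carcass 80 long (x), 56 wide, 46 high, walls 6 thick, loose on the tray. Origin: underside, middle of the carcass; the +x end is closed by the darker end panel. Its clamp lies along x, grip on the -x side.
- panel_2 (a joint): end panel (8 thick, 56 wide, 46 high) of box_2 sliding on its dowels along the box's x: m by which it stands proud of the carcass; 0 = fully home, joint closed. Proud at the start: 4 to 7 mm on the slack one (its jaw 5 to 20 mm clear of it), 0 on the tight one. It slides with about 3 N.
- trigger_2 (a joint): trigger of clamp_2, rad: 0 = let out (return spring, 3 to 4 N at the finger part), 0.30 = fully squeezed to the grip; pivot by the bar, 64 mm above the feet. Each full squeeze draws the bar in by one 3 mm tooth and a catch keeps it. To take the next tooth it must come out below 0.05 and go in beyond 0.28, or until it stops on the load; 20 to 40 N of grip is ample.
- bar_2 (a joint): bar of clamp_2 with the end jaw on it: m by which it has been drawn in (towards the grip) from an arbitrary zero.
- pad_2: rubber pad of the end jaw of clamp_2, 14 thick, 34 wide, 40 high; origin in the middle of its face at foot level. It is springy, 6 N per mm of squash, so one full squeeze on a closed joint adds about 15 N.
- face_2 (a point): centre of the face of the end jaw's rubber pad of clamp_2 (the pad is 34 wide, 40 high, its face looks back along the bar to the box's panel).
- grip_2 (a point): point of clamp_2 to put between the fingers, closing along the bar: midway between the back of the grip and the front of the let-out trigger's tip, 130 mm above the feet. Over both: 64 mm let out, 40 mm squeezed. Evenly closing fingers slide the clamp up to 12 mm along +x, harmless; then the trigger needs the fingers open to 85 mm, or moved 5 to 10 mm along +x, to come right out.
- cup_1: small glazed cup, 62 across, 46 high, loose on the tray; origin under its middle.
- cup_2: small glazed cup, 62 across, 46 high, loose on the tray; origin under its middle.
- canister: red plastic canister with a ribbed twist cap, 76 across, 100 high, loose on the tray; origin under its middle.
- tray: square tin tray, 560 x 560, floor 4 thick, rim 22 high, on a reed stool; fixed. Origin: middle of its underside. A roasting plate (124 across, 12 high) with a third cup on it at the far rim, and a folded fan held by a spring clip on the left rim, are fixed to it.
Mind the look-alikes: they are no part of the job. Leave any red or yellow look-alike of the box_2 alone.

How it is judged (in metres and radians):
On the way, in this order (a step that is already met when the one before it is completed fails the run):
1. the slack clamp's trigger is squeezed right in while the panel still stands proud (value of joint trigger_1 above 0.25 rad and value of joint panel_1 above 0.002 m), for 0.05 s.
2. the trigger is let out again for the next pump (value of joint trigger_1 below 0.1 rad), for 0.05 s.
3. the panel is pushed home (value of joint panel_1 below 0.001 m), for 0.1 s.
At the end, for the whole second after the job is handed in: Panel home within 1 mm, pressed by the end jaw with over 6 N; fingers hold the clamp (over 5 N), trigger squeezed beyond 0.15 rad; clamp and box upright (0.17, 0.1 rad) on the tray; other clamp still closed, its trigger let out; cups and canister standing (value of joint each of panel_1, panel_2 below 0.001 m and contact force between pad_1 and box_1 above 6 N and value of joint trigger_1 above 0.15 rad and contact force between the fingers and clamp_1 above 5 N and angle between clamp_1's own z axis and vertical below 0.17 rad and angle between each of box_1, cup_1, cup_2, canister's own z axis and vertical below 0.1 rad and height (world z) of box_1 below 0.02 m and height (world z) of clamp_1 below 0.03 m and value of joint trigger_2 below 0.06 rad); the arm keeps its last pose, push and grip.
It fails at once if the end jaw presses the slack clamp's box with more than 45 N: the box is crushed (contact force between pad_1 and box_1 above 45 N).
It fails at once if the tight clamp is pumped or it or its box is shifted by more than 15 mm (value of joint trigger_2 above 0.12 rad or distance of any of clamp_2, box_2 from where it was at the start of the episode above 0.015 m or value of joint bar_2 above 0.003 m).
It fails at once if a cup or the canister is shifted by more than 20 mm (distance of any of cup_1, cup_2, canister from where it was at the start of the episode above 0.02 m).
It also fails if it takes over 64 s, if anything falls off the work surface, if the arm or the gripper's body presses on something with over 40 N, if the wrist force passes 120 N, or if a joint passes its speed limit or range.

## Working session

There is one attempt and no reset: what is moved stays moved. The work goes in short steps, Python scripts to look and compute and a shell command to move; the robot and the scene stay as the last step left them, time stands still between calls to the robot, and variables do not carry over. Pictures are saved under pics/ and viewed, at most 10 in all, crops included, and the job is handed in when it is done.

```bash
mkdir -p pics
python3 - <<'E'
from rig import env, optics
import cv2
for n in("scene","top"):
    im=optics.get_image(n); cv2.imwrite(f"pics/{n}0.png",cv2.resize(im[:,:,::-1],(784,588)))
    print(n,{k:(v.round(4).tolist() if k=="T" else v) for k,v in optics.calibration(n).items()})
print(env.observe())
E
```

```text
scene {'fov_y': 42.61600806443071, 'cx': 273.0836488191398, 'cy': 213.42211029801976, 'T': [[0.0298, 0.6918, -0.7215, 1.5171], [0.9995, -0.0274, 0.015, 0.0422], [-0.0094, -0.7216, -0.6922, 1.1044], [0.0, 0.0, 0.0, 1.0]]}
top {'fov_y': 44.80900072290222, 'cx': 279.3318582750462, 'cy': 208.4717711934656, 'T': [[0.0273, -0.9839, 0.1767, 0.293], [-0.9994, -0.0303, -0.0146, 0.0909], [0.0197, -0.1762, -0.9842, 1.284], [0.0, 0.0, 0.0, 1.0]]}
{'time_s': 0.1, 'q': array([ 5.85385082e+01,  2.18367762e+01,  7.43796412e+01,  5.02150018e-05,
        8.38579134e+01, -1.23345375e+01]), 'qvel': array([ 0.06073638, -0.19329428, -0.17869495,  0.03476351,  0.0466187 ,
       -0.01363023]), 'joint_efforts': array([ 4.85161057e-03, -4.49214864e+01, -2.31657851e+01, -8.73275962e-05,
        3.62209365e-03,  4.31638648e-05]), 'position': array([0.18006381, 0.51940961, 0.23078136]), 'tool_rot': array([[-9.44794746e-01,  3.27662066e-01, -6.77846469e-04],
       [ 3.27662649e-01,  9.44794139e-01, -1.10614593e-03],
       [ 2.77983312e-04, -1.26718583e-03, -9.99999158e-01]]), 'ft_force': array([-0.01268212,  0.58356629,  0.84328545]), 'wrist_torque': array([ 0.00914074, -0.02639159,  0.02483192]), 'gripper_force': 0.0, 'grip_width': 0.08524855991374701}
```

View pics/scene0.png

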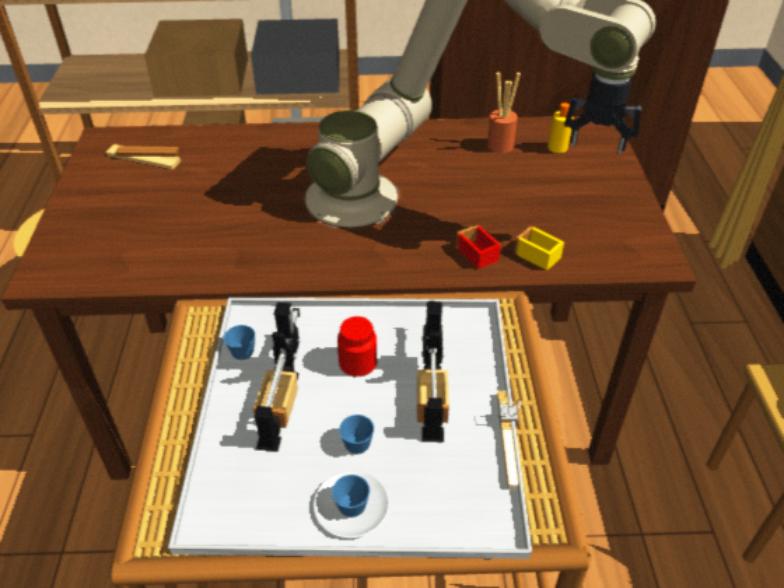

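View pics/top0.png

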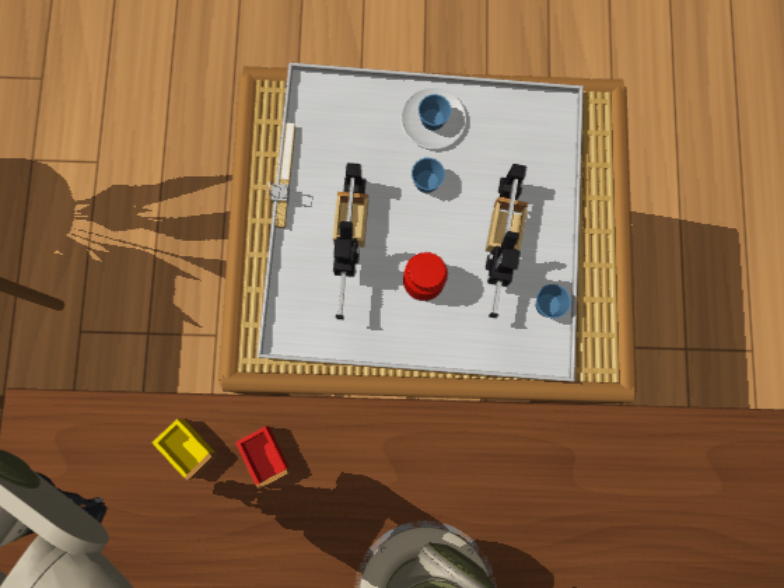

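Both pictures show two clamps: left in top (345,255; scene right, 432,340) and right in top (503,262; scene left, 285,330). The red canister lies between them, with cups around. I'll enlarge to tell which is slack.

Run:
```python
from rig import optics
import cv2, numpy as np
t=optics.get_image("top")[:,:,::-1]; s=optics.get_image("scene")[:,:,::-1]
# x in 560-px
def c(im,x,y,w,h,k): return cv2.resize(im[y:y+h,x:x+w],None,fx=k,fy=k,interpolation=cv2.INTER_CUBIC)
a=np.hstack([c(t,220,110,80,120,5),c(t,320,110,80,120,5)]);cv2.imwrite("pics/topc.png",a)
a=np.hstack([c(s,170,210,80,120,5),c(s,270,210,80,120,5)]);cv2.imwrite("pics/scenec.png",a)
```

```text
(no output)
```

View pics/topc.png

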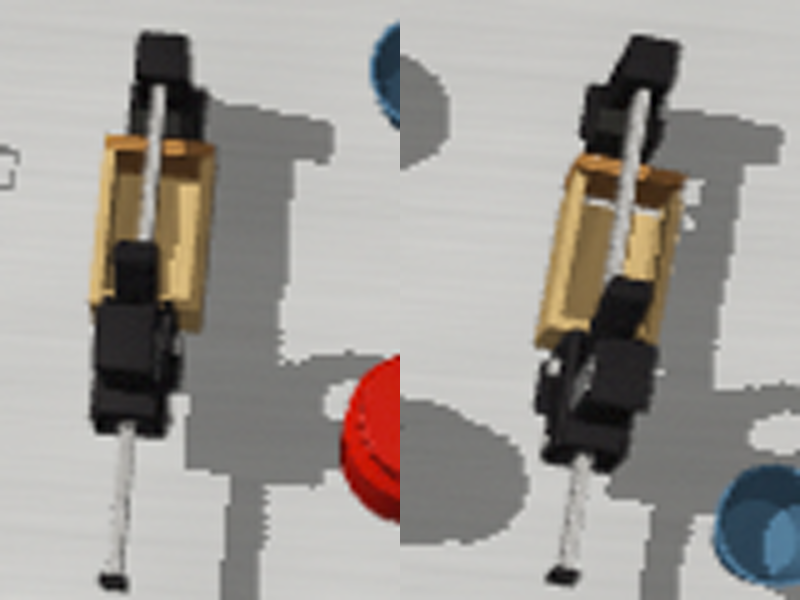

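View pics/scenec.png

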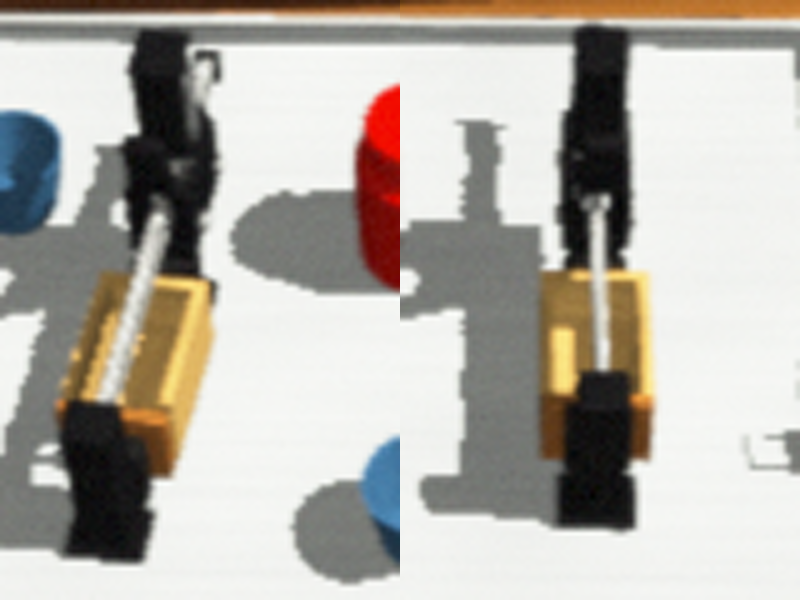

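The clamp on the right in top (left in scene) is the slack one: there is a bright gap between its panel and carcass (topc 620,205), and its grip top is at topc (630,372) and its tail cap at (563,576). The other clamp's panel is closed. I'll fit the slack clamp's pose from both views.

```bash
cat > h.py <<'E'
from rig import env, optics
import numpy as np
from scipy.optimize import least_squares
C={n:optics.calibration(n) for n in("top","scene")}
def proj(n,P):
    c=C[n];f=210/np.tan(np.radians(c["fov_y"]/2));T=np.array(c["T"])
    q=(np.atleast_2d(P)-T[:3,3])@T[:3,:3]
    return q[:,:2]/q[:,2:]*f+[c["cx"],c["cy"]]
def loc(p,L): 
    x,y,a,z=p[:4];L=np.atleast_2d(L)
    return np.c_[x+np.cos(a)*L[:,0]-np.sin(a)*L[:,1],y+np.sin(a)*L[:,0]+np.cos(a)*L[:,1],z+L[:,2]]
E
python3 - <<'E'
from h import *
tp=lambda u,v:(320+(u-400+.5)/5-.5,110+(v+.5)/5-.5)
sp=lambda u,v:(170+(u+.5)/5-.5,210+(v+.5)/5-.5)
# view, pixel, local mm, add proud
O=[("top",tp(563,578),(-145,0,74),0),("top",tp(580,155),(88,28,46),1),("top",tp(686,175),(88,-28,46),1),
("top",tp(630,372),(-43,0,165),0),("top",tp(602,345),(-30,13,165),0),("top",tp(657,350),(-30,-13,165),0),
("scene",sp(209,60),(-145,0,74),0),("scene",sp(57,403),(88,-28,46),1),("scene",sp(172,418),(88,28,46),1),("scene",sp(155,475),(88,28,0),1),
("scene",sp(135,70),(-30,-13,165),0),("scene",sp(190,70),(-30,13,165),0)]
def r(p):
    return np.concatenate([proj(n,loc(p,np.array(L)/1000+[p[4]*k,0,0]))[0]-px for n,px,L,k in O])
s=least_squares(r,[.45,-.1,-.1,0,.005],loss="soft_l1")
print(s.x,np.degrees(s.x[2]));print(r(s.x).reshape(-1,2).round(1))
print("grip",loc(s.x,[-.032,0,.130]))
# cup by, canister rough positions at z+.046/.1
E
```

```text
[ 0.59847008 -0.12555078 -0.17627661  0.00270003  0.00438907] -10.099905985346759
[[-1.2  7.6]
 [-0.6  0.3]
 [-0.1  0.7]
 [-0.2 -0.3]
 [ 0.7 -1.6]
 [ 1.  -0.3]
 [ 1.7 -4. ]
 [ 0.4  0.9]
 [-0.5  0.4]
 [ 4.7  0.4]
 [-2.2 -0.8]
 [-3.   0.3]]
grip [[ 0.56696597 -0.1199391   0.13270003]]
```

Run:
```python
from h import *
tp=lambda u,v:(320+(u-400+.5)/5-.5,110+(v+.5)/5-.5)
sp=lambda u,v:(170+(u+.5)/5-.5,210+(v+.5)/5-.5)
# bar points: x free (84 top of bar)
O=[("top",tp(563,578),(0,0,74),5),("top",tp(642,92),(0,0,84),6),("top",tp(614,275),(0,0,84),8),
("top",tp(630,372),(-43,0,165),0),("top",tp(602,345),(-30,13,165),0),("top",tp(657,350),(-30,-13,165),0),
("scene",sp(209,60),(0,0,74),5),("scene",sp(105,402),(0,0,84),7),("scene",sp(160,205),(0,0,84),9),
("scene",sp(135,70),(-30,-13,165),0),("scene",sp(190,70),(-30,13,165),0)]
def r(p):
    return np.concatenate([proj(n,loc(p,np.array(L)/1000+[p[k] if k else 0,0,0]))[0]-px for n,px,L,k in O])
for zfix in (None,0.003):
    g=lambda p:np.r_[r(p),0 if zfix is None else (p[3]-zfix)*1e4]
    s=least_squares(g,[.6,-.125,-.17,0.003,0,-.12,.1,.1,0,0],loss="soft_l1")
    print(s.x.round(4),np.degrees(s.x[2]));print(r(s.x).reshape(-1,2).round(1).tolist())
    G=loc(s.x,[[-.032,0,.130],[-.04,0,.14]]);print("grip",G)
o=env.observe();print(o["position"],o["tool_rot"].round(3).tolist())
print("tray corners z", proj("top",[[.7,-.2,.004]]))
# canister/cups: back-project centre of tops: canister top at top img (425,272)/1.4, cup1 (553,298)/1.4 , cup2 (428,172)/1.4
for nm,u,v,z in(("can",425,272,.104),("cupR",553,298,.05),("cupF",428,172,.05)):
    f=lambda q:proj("top",[[q[0],q[1],z]])[0]-np.array([u,v])/1.4
    print(nm,least_squares(f,[.6,0]).x.round(3))
```

```text
[ 0.5974 -0.1224 -0.1501  0.0022 -0.2752 -0.1253  0.1203  0.1156  0.0256
 -0.0113] -8.598201841516035
[[0.2, 0.4], [0.1, 0.0], [0.0, 0.0], [-1.2, 0.2], [-0.4, -0.9], [-0.1, 0.1], [0.1, 0.7], [0.1, 0.0], [0.6, 0.1], [-1.3, -0.9], [-2.0, -0.1]]
grip [[ 0.56573106 -0.11762473  0.1322273 ]
 [ 0.55782097 -0.1164287   0.1422273 ]]
[ 0.5974 -0.1223 -0.1499  0.003  -0.1098 -0.1253  0.1201  0.1162  0.0254
 -0.0107] -8.590845240514835
[[0.2, 0.3], [0.1, 0.0], [0.0, 0.0], [-1.2, 0.1], [-0.4, -1.0], [-0.0, 0.0], [0.1, 0.5], [0.1, 0.0], [0.5, 0.1], [-1.2, -1.1], [-1.9, -0.3]]
grip [[ 0.56573648 -0.11749148  0.13299858]
 [ 0.55782624 -0.11629646  0.14299858]]
[0.18010773 0.51947531 0.23094667] [[-0.945, 0.328, -0.0], [0.328, 0.945, -0.001], [0.0, -0.001, -1.0]]
tray corners z [[384.78285897 145.11335207]]
can [0.541 0.017]
cupR [ 0.512 -0.213]
cupF [0.737 0.012]
```

```bash
python3 -m jog '[{"linear":[0,0,0],"roll":1},{"linear":[0,0,0],"roll":1},{"linear":[0,0,0],"roll":1},{"linear":[0,0,0],"roll":1},{"linear":[0,0,0],"roll":1},{"linear":[0,0,0],"roll":1},{"linear":[0,0,0],"roll":1},{"linear":[0,0,0],"roll":1}]' 1 30
python3 -m jog '[{"linear":[0,0,0],"roll":1},{"linear":[0,0,0],"roll":1},{"linear":[0,0,0],"roll":1},{"linear":[0,0,0],"roll":1},{"linear":[0,0,0],"roll":1},{"linear":[0,0,0],"roll":1},{"linear":[0,0,0],"roll":1},{"linear":[0,0,0],"roll":1}]'
cat >> h.py <<'E'
def to(P):
    o=env.observe();R=o["tool_rot"];d=R.T@(np.array(P)-o["position"])/.04
    print("units",d.round(2),"pos",o["position"].round(4),"yaw_y",np.degrees(np.arctan2(R[1,1],R[0,1])).round(2),"t",o["time_s"])
E
python3 -c "from h import *; to([.574,-.119,.231])"
```

```text
time_s: 0.87
position: [0.1801, 0.5195, 0.2311]
tool_rot: [[-0.509, 0.861, -0.0], [0.861, 0.509, -0.0], [-0.0, -0.0, -1.0]]
ft_force: [-0.2, 0.0, -0.2]
grip_width: 0.0853
gripper_force: 0.0
time_s: 1.53
position: [0.1801, 0.5195, 0.2311]
tool_rot: [[0.163, 0.987, -0.0], [0.987, -0.163, -0.0], [-0.0, -0.0, -1.0]]
ft_force: [-0.4, -0.2, -0.4]
grip_width: 0.0854
gripper_force: 0.0
units [-1.415e+01  1.231e+01  1.000e-02] pos [0.1801 0.5195 0.2311] yaw_y -9.37 t 1.5333
```

```bash
python3 -m jog '[{"linear":[-0.59,0.51,0]},{"linear":[-0.59,0.51,0]},{"linear":[-0.59,0.51,0]},{"linear":[-0.59,0.51,0]},{"linear":[-0.59,0.51,0]},{"linear":[-0.59,0.51,0]},{"linear":[-0.59,0.51,0]},{"linear":[-0.59,0.51,0]},{"linear":[-0.59,0.51,0]},{"linear":[-0.59,0.51,0]},{"linear":[-0.59,0.51,0]},{"linear":[-0.59,0.51,0]}]'
python3 -m jog '[{"linear":[-0.59,0.51,0]},{"linear":[-0.59,0.51,0]},{"linear":[-0.59,0.51,0]},{"linear":[-0.59,0.51,0]},{"linear":[-0.59,0.51,0]},{"linear":[-0.59,0.51,0]},{"linear":[-0.59,0.51,0]},{"linear":[-0.59,0.51,0]},{"linear":[-0.59,0.51,0]},{"linear":[-0.59,0.51,0]},{"linear":[-0.3,0.3,0]},{"linear":[0,0,0]}]'
python3 - <<'E'
from h import *
import cv2
to([.574,-.119,.231])
t=optics.get_image("top")[:,:,::-1]; s=optics.get_image("scene")[:,:,::-1]
def c(im,x,y,w,h,k): return cv2.resize(im[y:y+h,x:x+w],None,fx=k,fy=k,interpolation=cv2.INTER_CUBIC)
cv2.imwrite("pics/a1.png",np.hstack([c(t,320,110,80,120,5),c(s,160,190,80,120,5)]))
E
```

```text
units [-1.415e+01  1.231e+01  1.000e-02] pos [0.1801 0.5195 0.2311] yaw_y -9.37 t 1.5333invalid input
invalid input
```

View pics/a1.png

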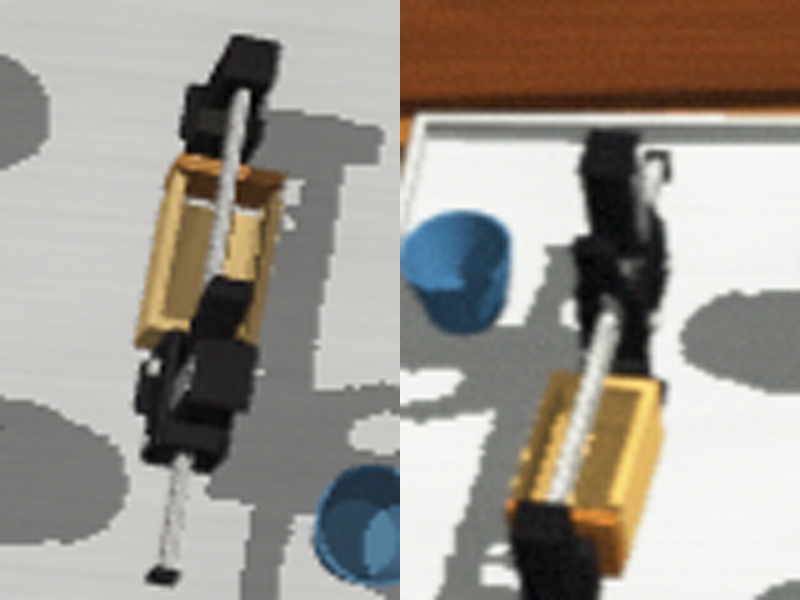

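The moves were refused because every row needs "roll". The picture is unchanged: grip top at (225,372) in the left crop, trigger just beyond it at (228,300). Resending with roll.

```bash
python3 -m jog '[{"linear":[-0.59,0.51,0],"roll":0},{"linear":[-0.59,0.51,0],"roll":0},{"linear":[-0.59,0.51,0],"roll":0},{"linear":[-0.59,0.51,0],"roll":0},{"linear":[-0.59,0.51,0],"roll":0},{"linear":[-0.59,0.51,0],"roll":0},{"linear":[-0.59,0.51,0],"roll":0},{"linear":[-0.59,0.51,0],"roll":0},{"linear":[-0.59,0.51,0],"roll":0},{"linear":[-0.59,0.51,0],"roll":0},{"linear":[-0.59,0.51,0],"roll":0},{"linear":[-0.59,0.51,0],"roll":0}]'
python3 -m jog '[{"linear":[-0.59,0.51,0],"roll":0},{"linear":[-0.59,0.51,0],"roll":0},{"linear":[-0.59,0.51,0],"roll":0},{"linear":[-0.59,0.51,0],"roll":0},{"linear":[-0.59,0.51,0],"roll":0},{"linear":[-0.59,0.51,0],"roll":0},{"linear":[-0.59,0.51,0],"roll":0},{"linear":[-0.59,0.51,0],"roll":0},{"linear":[-0.59,0.51,0],"roll":0},{"linear":[-0.59,0.51,0],"roll":0},{"linear":[-0.3,0.3,0],"roll":0},{"linear":[0,0,0],"roll":0}]'
python3 - <<'E'
from h import *
import cv2
to([.574,-.119,.231])
t=optics.get_image("top")[:,:,::-1]; s=optics.get_image("scene")[:,:,::-1]
def c(im,x,y,w,h,k): return cv2.resize(im[y:y+h,x:x+w],None,fx=k,fy=k,interpolation=cv2.INTER_CUBIC)
cv2.imwrite("pics/a2.png",np.hstack([c(t,320,110,80,120,5),c(s,160,190,80,120,5)]))
E
```

```text
time_s: 2.63
position: [0.3775, 0.1998, 0.2314]
tool_rot: [[0.155, 0.988, 0.0], [0.988, -0.155, 0.0], [0.0, 0.0, -1.0]]
ft_force: [0.1, 1.2, -0.3]
grip_width: 0.0852
gripper_force: 0.0
time_s: 3.63
position: [0.5522, -0.0808, 0.2305]
tool_rot: [[0.159, 0.987, -0.0], [0.987, -0.159, -0.0], [-0.0, -0.0, -1.0]]
ft_force: [0.0, -1.1, -0.9]
grip_width: 0.0857
gripper_force: 0.0
units [-0.86  0.69 -0.01] pos [ 0.5522 -0.0808  0.2305] yaw_y -9.13 t 3.6333
```

```bash
python3 -m jog '[{"linear":[-0.43,0.35,0],"roll":0},{"linear":[-0.43,0.34,0],"roll":0},{"linear":[0,0,0.6],"roll":0},{"linear":[0,0,0],"roll":0},{"linear":[0,0,0],"roll":0}]'
python3 - <<'E'
from h import *
import cv2
to([.574,-.119,.114])
s=optics.get_image("scene")[:,:,::-1];t=optics.get_image("top")[:,:,::-1]
def c(im,x,y,w,h,k): return cv2.resize(im[y:y+h,x:x+w],None,fx=k,fy=k,interpolation=cv2.INTER_CUBIC)
cv2.imwrite("pics/a3.png",np.hstack([c(t,320,110,80,120,5),c(s,160,165,80,120,5)]))
E
```

```text
time_s: 4.15
position: [0.5718, -0.1149, 0.2069]
tool_rot: [[0.157, 0.988, -0.003], [0.988, -0.157, 0.001], [0.001, -0.003, -1.0]]
ft_force: [-0.4, 0.2, 0.8]
grip_width: 0.0854
gripper_force: 0.0
units [-0.09  0.08  2.32] pos [ 0.5718 -0.1149  0.2069] yaw_y -9.02 t 4.15
```

View pics/a3.png

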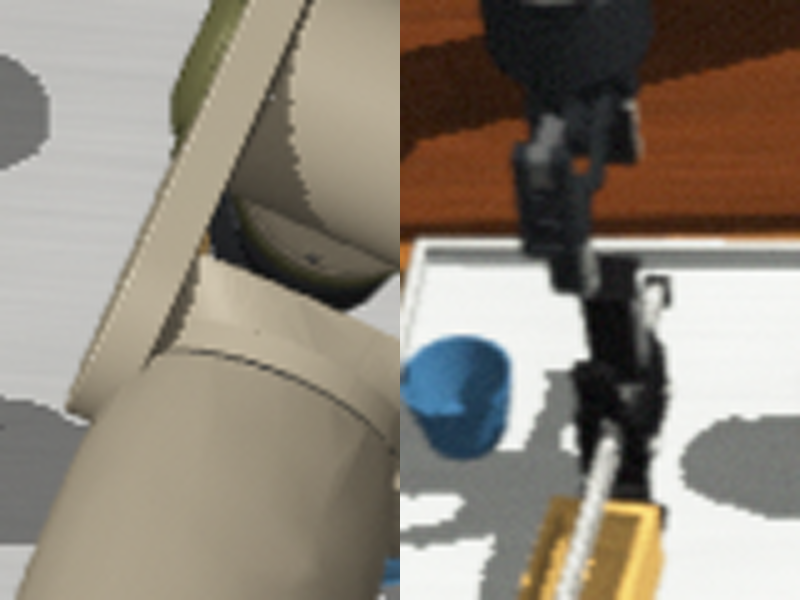

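Scene half: the front finger's tip is at crop (572,288) and the grip top spans (583–640, 258). I'll check both against the model.

Run:
```python
from h import *
o=env.observe();R=o["tool_rot"];p=o["position"]
cr=lambda P:(proj("scene",P)-[160,165])*5+[402,2]
for z in(0,.013): print("tip centre",z,cr([p+R[:,1]*.045-R[:,2]*z, p+R[:,1]*.045-R[:,2]*z+R[:,0]*.011,p+R[:,1]*.045-R[:,2]*z-R[:,0]*.011]).round(0).tolist())
for pose in([.5974,-.1223,-.15,.003],[.5985,-.1255,-.176,.003],[.5974,-.1200,-.15,.003]):
  print("grip top corners",cr(loc(pose,[[-.056,.013,.165],[-.056,-.013,.165],[-.03,.013,.165],[-.03,-.013,.165]])).round(0).tolist(), loc(pose,[-.024,0,.13]).round(4))
  print("tail/bar",cr(loc(pose,[[-.125,0,.074],[-.012,0,.084]])).round(0).tolist())
```

```text
tip centre 0 [[579.0, 304.0], [602.0, 306.0], [556.0, 302.0]]
tip centre 0.013 [[576.0, 285.0], [599.0, 287.0], [553.0, 283.0]]
grip top corners [[641.0, 257.0], [590.0, 253.0], [630.0, 294.0], [579.0, 289.0]] [[ 0.5737 -0.1187  0.133 ]]
tail/bar [[660.0, 288.0], [613.0, 429.0]]
grip top corners [[637.0, 260.0], [587.0, 255.0], [625.0, 296.0], [574.0, 291.0]] [[ 0.5749 -0.1213  0.133 ]]
tail/bar [[659.0, 290.0], [607.0, 431.0]]
grip top corners [[646.0, 257.0], [595.0, 253.0], [635.0, 293.0], [583.0, 289.0]] [[ 0.5737 -0.1164  0.133 ]]
tail/bar [[664.0, 288.0], [618.0, 429.0]]
```

```bash
python3 -m jog '[{"linear":[-0.09,0.08,0.2],"roll":0},{"linear":[0,0,0.3],"roll":0},{"linear":[0,0,0.3],"roll":0},{"linear":[0,0,0.3],"roll":0},{"linear":[0,0,0.3],"roll":0},{"linear":[0,0,0.3],"roll":0},{"linear":[0,0,0.3],"roll":0},{"linear":[0,0,0.3],"roll":0},{"linear":[0,0,0],"roll":0},{"linear":[0,0,0],"roll":0}]'; python3 -c "from h import *; to([.5737,-.1187,.114])"
```

```text
time_s: 5.08
position: [0.5753, -0.1202, 0.1154]
tool_rot: [[0.158, 0.987, -0.0], [0.987, -0.158, 0.0], [0.0, -0.0, -1.0]]
ft_force: [0.4, 0.1, 0.0]
grip_width: 0.0857
gripper_force: 0.0
units [ 0.03 -0.05  0.04] pos [ 0.5753 -0.1202  0.1154] yaw_y -9.1 t 5.0833
```

```bash
cat > snap.py <<'E'
import sys,cv2
from h import *
s=optics.get_image("scene")[:,:,::-1]; np.save(f"pics/{sys.argv[1]}.npy",s)
E
python3 snap.py s0
python3 -m jog '[{"linear":[0,0,0],"roll":0},{"linear":[0,0,0],"roll":0},{"linear":[0,0,0],"roll":0},{"linear":[0,0,0],"roll":0},{"linear":[0,0,0],"roll":0},{"linear":[0,0,0],"roll":0},{"linear":[0,0,0],"roll":0},{"linear":[0,0,0],"roll":0}]' -1 30
python3 snap.py s1
python3 -m jog '[{"linear":[0,0,0],"roll":0},{"linear":[0,0,0],"roll":0},{"linear":[0,0,0],"roll":0},{"linear":[0,0,0],"roll":0}]'
python3 snap.py s2
python3 - <<'E'
import cv2,numpy as np
c=lambda n:cv2.resize(np.load(f"pics/{n}.npy")[225:335,170:223],None,fx=5,fy=5,interpolation=cv2.INTER_CUBIC)
cv2.imwrite("pics/b1.png",np.hstack([c("s0"),c("s1"),c("s2")]))
E
```

```text
time_s: 5.8
position: [0.5739, -0.12, 0.1172]
tool_rot: [[0.158, 0.987, -0.002], [0.987, -0.158, -0.0], [-0.001, -0.002, -1.0]]
ft_force: [-12.9, 2.1, 14.7]
grip_width: 0.039
gripper_force: 30.3
time_s: 6.18
position: [0.5739, -0.12, 0.1172]
tool_rot: [[0.158, 0.987, -0.002], [0.987, -0.158, -0.0], [-0.001, -0.002, -1.0]]
ft_force: [-13.8, 1.7, 14.7]
grip_width: 0.039
gripper_force: 30.3
```

View pics/b1.png

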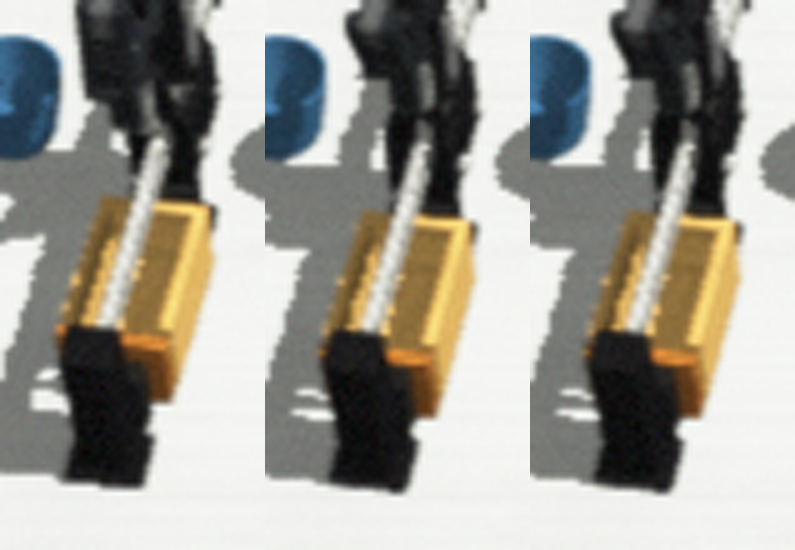

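s0/s1/s2: the first squeeze took the fingers to 39 mm (trigger fully in). The clamp and box slid forward a few mm, and the jaw–panel gap shrank (jaw foot 487→491 against panel corner 403→416). Now I'll pump with a forward shift on each release.

```bash
cat > rep.py <<'E'
from h import *
o=env.observe();print(round(o["time_s"],2),"pos",o["position"].round(4),"w",round(o["grip_width"],4),"F",o["gripper_force"],"ft",o["ft_force"].round(1))
E
python3 -m jog '[{"linear":[0,0.1,0],"roll":0},{"linear":[0,0.1,0],"roll":0},{"linear":[0,0,0],"roll":0},{"linear":[0,0,0],"roll":0},{"linear":[0,0,0],"roll":0},{"linear":[0,0,0],"roll":0},{"linear":[0,0,0],"roll":0},{"linear":[0,0,0],"roll":0}]' 1 30 | grep -v rot
python3 snap.py r1
python3 -m jog '[{"linear":[0,-0.1,0],"roll":0},{"linear":[0,-0.1,0],"roll":0},{"linear":[0,0,0],"roll":0}]' -1 30 | grep -v rot
python3 -m jog '[{"linear":[0,0,0],"roll":0},{"linear":[0,0,0],"roll":0},{"linear":[0,0,0],"roll":0},{"linear":[0,0,0],"roll":0},{"linear":[0,0,0],"roll":0},{"linear":[0,0,0],"roll":0}]' | grep -v rot
python3 snap.py s3
python3 - <<'E'
import cv2,numpy as np
c=lambda n:cv2.resize(np.load(f"pics/{n}.npy")[225:335,170:223],None,fx=5,fy=5,interpolation=cv2.INTER_CUBIC)
cv2.imwrite("pics/b2.png",np.hstack([c("s1"),c("r1"),c("s3")]))
E
```

```text
time_s: 6.9
position: [0.5832, -0.1216, 0.1153]
ft_force: [0.2, 0.2, 0.7]
grip_width: 0.0855
gripper_force: 0.0
time_s: 7.2
position: [0.5751, -0.1203, 0.116]
ft_force: [2.0, -1.2, 6.0]
grip_width: 0.0517
gripper_force: 4.3
time_s: 7.7
position: [0.5751, -0.1204, 0.1167]
ft_force: [-4.5, 1.1, 9.6]
grip_width: 0.0389
gripper_force: 31.3
```

View pics/b2.png

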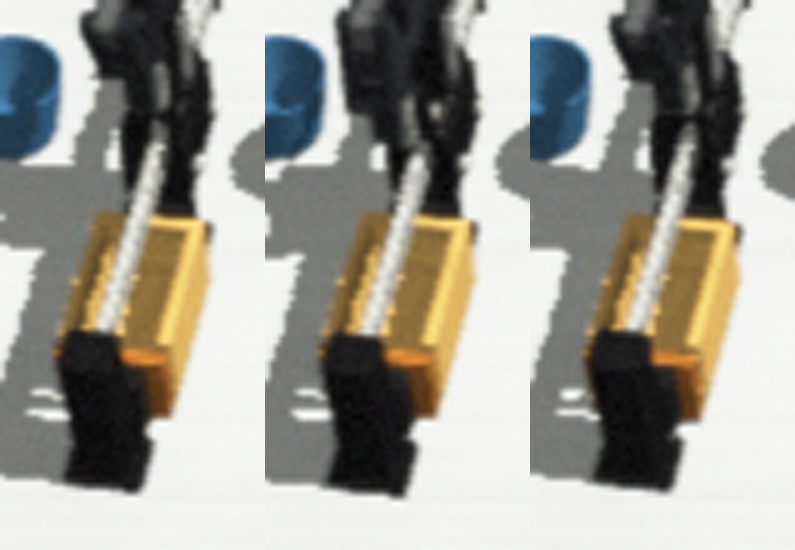

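b2: the jaw foot sits near y≈490 in all three, and the white slit between jaw and panel shadows (310–330,395) narrows in the third. Motions are sub-pixel, so I'll measure them numerically.

```bash
cat > flow.py <<'E'
import sys,cv2,numpy as np
K=6
def up(n): return cv2.resize(np.load(f"pics/{n}.npy"),None,fx=K,fy=K,interpolation=cv2.INTER_CUBIC)
B={"jawfoot":(181,310,204,327),"boxrear":(203,262,216,274),"panelcorner":(201,300,210,313),"cup":(165,230,184,258)}
ref=sys.argv[1]; A=up(ref)
for n in sys.argv[2:]:
    I=up(n);out=[]
    for k,(a,b,c,d) in B.items():
        t=A[b*K:d*K,a*K:c*K];m=7
        w=I[(b-m)*K:(d+m)*K,(a-m)*K:(c+m)*K]
        r=cv2.matchTemplate(w,t,cv2.TM_CCOEFF_NORMED);_,v,_,l=cv2.minMaxLoc(r)
        out.append(f"{k} {(l[0]/K-m):.2f},{(l[1]/K-m):.2f} ({v:.2f})")
    print(n,"; ".join(out))
E
python3 flow.py s1 s0 s2 r1 s3
python3 - <<'E'
from h import *
for x in(.6,.7): print((proj("scene",[[x+.01,-.14,.02]])-proj("scene",[[x,-.14,.02]]))/10,"px/mm")
E
```

```text
s0 jawfoot 0.17,-0.67 (1.00); boxrear 0.83,-3.00 (0.99); panelcorner 0.17,-3.00 (1.00); cup 0.17,0.00 (0.92)
s2 jawfoot 0.00,0.00 (1.00); boxrear 0.00,0.00 (1.00); panelcorner 0.00,0.00 (1.00); cup 0.00,0.00 (1.00)
r1 jawfoot -0.17,0.83 (1.00); boxrear 0.00,0.00 (1.00); panelcorner 0.00,0.00 (1.00); cup 0.00,-0.17 (0.98)
s3 jawfoot 0.00,-0.17 (1.00); boxrear -0.17,0.33 (1.00); panelcorner -0.17,0.83 (1.00); cup 0.00,0.00 (1.00)
[[-0.02772599  0.29566509]] px/mm
[[-0.03080661  0.32851624]] px/mm
```

Squeezing presses the clamp down by about 10–15 N (the pads swing forward) and tips the jaw a little, so I'll compare released states and raise the tool 4 mm while closing.

```bash
python3 -m jog '[{"linear":[0,0.1,0],"roll":0},{"linear":[0,0.1,0],"roll":0},{"linear":[0,0,0],"roll":0},{"linear":[0,0,0],"roll":0},{"linear":[0,0,0],"roll":0},{"linear":[0,0,0],"roll":0},{"linear":[0,0,0],"roll":0}]' 1 30 | grep -v rot
python3 snap.py r2
python3 -m jog '[{"linear":[0,-0.1,0],"roll":0},{"linear":[0,-0.1,-0.03],"roll":0},{"linear":[0,0,-0.04],"roll":0},{"linear":[0,0,-0.03],"roll":0},{"linear":[0,0,0],"roll":0},{"linear":[0,0,0],"roll":0},{"linear":[0,0,0],"roll":0},{"linear":[0,0,0],"roll":0},{"linear":[0,0,0],"roll":0}]' -1 30 | grep -v rot
python3 snap.py s4
python3 -m jog '[{"linear":[0,0.1,0.05],"roll":0},{"linear":[0,0.1,0.05],"roll":0},{"linear":[0,0,0],"roll":0},{"linear":[0,0,0],"roll":0},{"linear":[0,0,0],"roll":0},{"linear":[0,0,0],"roll":0},{"linear":[0,0,0],"roll":0}]' 1 30 | grep -v rot
python3 snap.py r3
python3 flow.py r1 s1 s3 r2 s4 r3
```

```text
time_s: 8.33
position: [0.5831, -0.1215, 0.1152]
ft_force: [-0.1, -0.1, 0.7]
grip_width: 0.0858
gripper_force: 0.0
time_s: 9.13
position: [0.5756, -0.1205, 0.1208]
ft_force: [-3.7, 0.8, 8.4]
grip_width: 0.0387
gripper_force: 33.2
time_s: 9.77
position: [0.583, -0.1216, 0.1153]
ft_force: [0.4, 0.3, 0.1]
grip_width: 0.0849
gripper_force: 0.0
s1 jawfoot 0.17,-0.83 (1.00); boxrear 0.00,0.00 (1.00); panelcorner 0.00,0.00 (1.00); cup 0.00,0.00 (0.98)
s3 jawfoot 0.33,-0.83 (0.99); boxrear -0.17,0.33 (1.00); panelcorner -0.17,0.83 (1.00); cup 0.00,0.00 (0.97)
r2 jawfoot 0.17,-0.50 (0.99); boxrear -0.17,0.33 (1.00); panelcorner -0.17,0.83 (1.00); cup 0.00,0.00 (1.00)
s4 jawfoot 0.50,-1.33 (0.98); boxrear -0.17,0.50 (1.00); panelcorner -0.17,0.83 (0.99); cup 0.00,0.00 (0.98)
r3 jawfoot 0.33,-1.17 (0.98); boxrear -0.17,0.33 (1.00); panelcorner -0.17,0.83 (0.99); cup 0.00,0.00 (1.00)
```

```bash
python3 -m jog '[{"linear":[0,-0.1,0],"roll":0},{"linear":[0,-0.1,-0.03],"roll":0},{"linear":[0,0,-0.04],"roll":0},{"linear":[0,0,-0.03],"roll":0},{"linear":[0,0,0],"roll":0},{"linear":[0,0,0],"roll":0},{"linear":[0,0,0],"roll":0},{"linear":[0,0,0],"roll":0},{"linear":[0,0,0],"roll":0}]' -1 30 | grep -v rot
python3 snap.py s5
python3 -m jog '[{"linear":[0,0.1,0.05],"roll":0},{"linear":[0,0.1,0.05],"roll":0},{"linear":[0,0,0],"roll":0},{"linear":[0,0,0],"roll":0},{"linear":[0,0,0],"roll":0},{"linear":[0,0,0],"roll":0},{"linear":[0,0,0],"roll":0}]' 1 30 | grep -v rot
python3 snap.py r4
python3 flow.py r1 r2 r3 s5 r4
python3 - <<'E'
import cv2,numpy as np
c=lambda n:cv2.resize(np.load(f"pics/{n}.npy")[275:335,175:219],None,fx=9,fy=9,interpolation=cv2.INTER_CUBIC)
cv2.imwrite("pics/b3.png",np.hstack([c("r3"),c("r4")]))
E
```

```text
time_s: 10.57
position: [0.5755, -0.1205, 0.121]
ft_force: [-3.4, -0.1, 9.7]
grip_width: 0.0389
gripper_force: 32.6
time_s: 11.2
position: [0.583, -0.1216, 0.1153]
ft_force: [0.6, -0.2, 0.3]
grip_width: 0.0852
gripper_force: 0.0
r2 jawfoot 0.17,-0.50 (0.99); boxrear -0.17,0.33 (1.00); panelcorner -0.17,0.83 (1.00); cup 0.00,0.00 (1.00)
r3 jawfoot 0.33,-1.17 (0.98); boxrear -0.17,0.33 (1.00); panelcorner -0.17,0.83 (0.99); cup 0.00,0.00 (1.00)
s5 jawfoot 0.83,-2.50 (0.98); boxrear -0.17,0.50 (1.00); panelcorner 0.17,-0.17 (0.99); cup 0.00,0.00 (0.98)
r4 jawfoot 0.83,-2.33 (0.99); boxrear -0.17,0.33 (1.00); panelcorner 0.33,-0.50 (0.99); cup 0.00,0.00 (1.00)
```

View pics/b3.png

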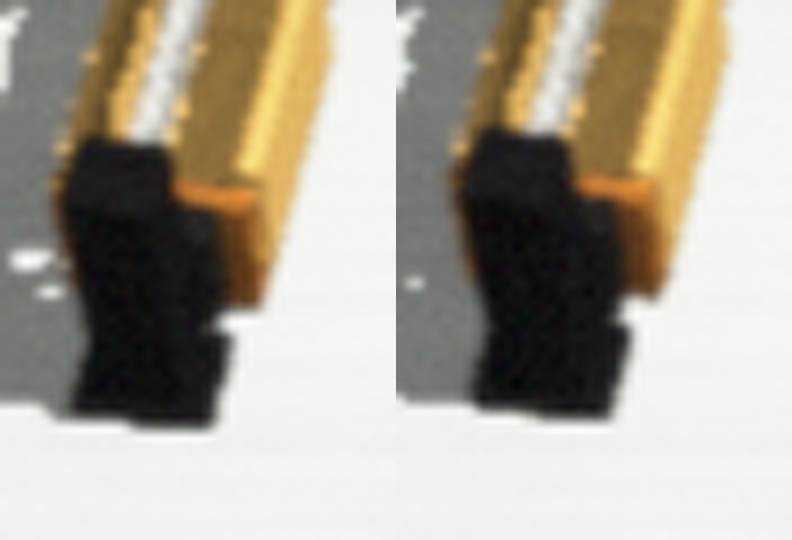

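b3: after pump 4 the panel has begun moving in. Its corner went from (262,305) to (655,298), and the light patch of the joint gap shrank to a speck at (413,283), so it is still slightly proud. Next pump.

```bash
python3 -m jog '[{"linear":[0,-0.1,0],"roll":0},{"linear":[0,-0.1,-0.03],"roll":0},{"linear":[0,0,-0.04],"roll":0},{"linear":[0,0,-0.03],"roll":0},{"linear":[0,0,0],"roll":0},{"linear":[0,0,0],"roll":0},{"linear":[0,0,0],"roll":0},{"linear":[0,0,0],"roll":0},{"linear":[0,0,0],"roll":0}]' -1 30 | grep -v rot
python3 snap.py s6
python3 flow.py r4 r3 s5 s6
python3 flow.py r1 s6
```

```text
time_s: 12.0
position: [0.5754, -0.1205, 0.121]
ft_force: [-4.3, 1.0, 11.0]
grip_width: 0.0387
gripper_force: 33.3
r3 jawfoot -0.33,1.00 (1.00); boxrear 0.00,0.00 (1.00); panelcorner -0.50,1.33 (0.99); cup 0.00,0.00 (1.00)
s5 jawfoot 0.17,-0.17 (1.00); boxrear 0.00,0.17 (1.00); panelcorner 0.00,0.17 (1.00); cup 0.00,0.00 (0.98)
s6 jawfoot 0.33,-1.00 (1.00); boxrear 0.00,0.00 (1.00); panelcorner 0.17,-0.67 (0.99); cup 0.00,0.00 (0.98)
s6 jawfoot 1.17,-3.33 (0.98); boxrear -0.17,0.33 (1.00); panelcorner 0.50,-1.00 (0.99); cup 0.00,0.00 (0.98)
```

```bash
python3 -m jog '[{"linear":[0,0.1,0.05],"roll":0},{"linear":[0,0.1,0.05],"roll":0},{"linear":[0,0,0],"roll":0},{"linear":[0,0,0],"roll":0},{"linear":[0,0,0],"roll":0},{"linear":[0,0,0],"roll":0},{"linear":[0,0,0],"roll":0}]' 1 30 | grep -v rot
python3 snap.py r5
python3 flow.py r4 s6 r5
python3 -m jog '[{"linear":[0,-0.1,0],"roll":0},{"linear":[0,-0.1,-0.03],"roll":0},{"linear":[0,0,-0.04],"roll":0},{"linear":[0,0,-0.03],"roll":0},{"linear":[0,0,0],"roll":0},{"linear":[0,0,0],"roll":0},{"linear":[0,0,0],"roll":0},{"linear":[0,0,0],"roll":0},{"linear":[0,0,0],"roll":0}]' -1 30 | grep -v rot
python3 snap.py s7
python3 flow.py r5 s6 s7
python3 - <<'E'
import cv2,numpy as np
c=lambda n:cv2.resize(np.load(f"pics/{n}.npy")[275:335,175:204],None,fx=9,fy=9,interpolation=cv2.INTER_CUBIC)
cv2.imwrite("pics/b4.png",np.hstack([c("r4"),c("r5"),c("s7")]))
E
```

```text
time_s: 12.63
position: [0.583, -0.1216, 0.1153]
ft_force: [0.4, -0.3, 0.3]
grip_width: 0.0855
gripper_force: 0.0
s6 jawfoot 0.33,-1.00 (1.00); boxrear 0.00,0.00 (1.00); panelcorner 0.17,-0.67 (0.99); cup 0.00,0.00 (0.98)
r5 jawfoot 0.17,-1.00 (1.00); boxrear 0.00,0.00 (1.00); panelcorner 0.17,-0.50 (1.00); cup 0.00,0.00 (1.00)
time_s: 13.43
position: [0.576, -0.1207, 0.1214]
ft_force: [-1.1, -0.0, 11.7]
grip_width: 0.0388
gripper_force: 33.9
s6 jawfoot 0.17,-0.17 (1.00); boxrear 0.00,0.00 (1.00); panelcorner 0.00,0.00 (1.00); cup 0.00,0.00 (0.98)
s7 jawfoot 0.33,-1.00 (1.00); boxrear 0.00,0.17 (1.00); panelcorner 0.17,0.00 (0.99); cup 0.00,0.00 (0.98)
```

View pics/b4.png

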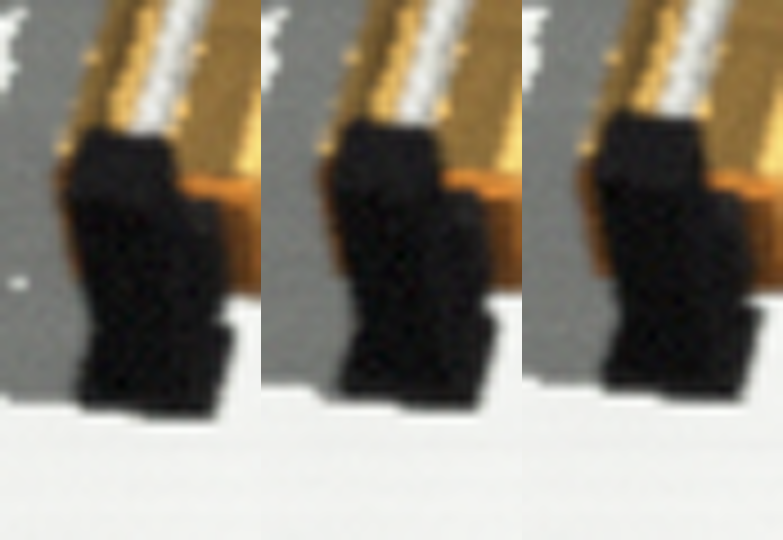

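b4: the gap's light speck (r4 at 17,283) is gone in r5. In the last squeeze the panel and box stayed still while the jaw moved one tooth, squashing the pad. The panel is home and the squeeze is being held (33.9 N, 38.8 mm), so I'm handing in.

```bash
python3 -c "from rig import env; print(env.close_job())"
```

```text
the job is handed in; nothing more can be done
None
```

The job is handed in with no pass/fail result shown: six squeezes on the slack clamp, panel seen home after the fifth, and the sixth (snugging) squeeze still held at about 34 N; the pad force on the box was judged only from jaw movement in the pictures.

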